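Hold a translucency test tile in the lamp beam by its bare edges

ROBOT

A 6-joint arm with a two-finger parallel gripper is mounted at the origin on the work surface. World frame = base frame: x ahead of the robot, y to its left, z up, the work surface at z = 0. Lengths are in mm, angles in degrees, forces in N, time in s.
With the tool pointing down it reaches from about 300 to 850 mm from the base axis. Payload 4.2 kg.
Tool frame: the origin (TCP) lies at the very end of the fingers, on their centre line; the grasp point (between the pads) lies 19 mm behind it; z points along the fingers, y is the direction in which the jaws open and shut (so a half turn about z gives the same grasp; the last joint's range is limited). The gripper opens to 91 mm and grips with 3 to 60 N. Pads are 32 mm wide; open, the fingers measure 118 mm over their backs; the gripper's body (76 mm by 178 mm) begins 60 mm behind the grasp point.
Start: joints at [75.974, 18.312, 89.639, -0, 72.044, -1.146], TCP at [128.176, 560.552, 177.876] pointing down, gripper open.
Joint ranges: [-177.97, 177.97], [-48.28, 115.42], [12.27, 149.76], [-77.06, 257.06], [2.81, 150.46], [-146.56, 146.56]. Speed limits (degrees/s): [147.25, 147.25, 180, 180, 180, 180].

INTERFACE

Orientations are given as [roll, pitch, yaw] about the fixed x, y, z axes, in that order (R = Rz(yaw) Ry(pitch) Rx(roll)).
In Python, from workcell import env gives the robot as it stands. The module is installed in compiled form; this text tells all that it offers.
- The arm moves only by the tool arm_command, never from a script. Its argument "targets" is a list of rows, each a list of 5 numbers: the closure, from 0 (fully open) to 1 (shut), then the shift along the tool's x, y, z each as a share of 50 cm, from -1 to 1, then the turn about the tool's z as a share of pi/4 rad, from -1 to 1. A call has 1 to 8 rows; each row is the pose to reach, as a shift and turn from the pose measured when the call began, along the tool's axes at that moment; what a row does not reach only later rows make up. A row lasts 1/12 s, in which the tool goes at most 41.7 mm and 7.16 degrees, less where a joint would pass 70% of its speed; a pose out of reach is approached as far as the arm can. A call with a number of a shift or a turn outside -1 to 1 is refused whole. A call with a gripper value outside its range is refused whole. The fingers move at their own pace and stop on an object; "squeeze" is the grip in N (left out, the last holds). Time passes only in rows, so rows that repeat a pose let the fingers close. It gives the time, the measured TCP pose, the force and the opening at its end, in the units of the state.
- env.state(): the state, without advancing time (a new reading comes with each control period).
- env.grab_frame(name): name is "scene" or "top"; returns the picture (400x640x3 uint8, red, green, blue); there is no depth.
- env.camera_params(name): a dict with "camera_matrix" (3x3 intrinsics, pixels), "dist_coeffs" ([k1, k2, p1, p2, k3] as OpenCV has them; the pictures are not rectified), "R" (3x3) and "t" (3): a world point X has camera coordinates R X + t. Camera axes: x right, y down, z forward; pixel columns grow to the right and rows downward; lengths in mm; the calibration is good to about 2 mm. A picture is of the moment at which its call begins. camera_params takes no time and is no camera call.
- env.job_done(): hands the job in, once; it reports no verdict.
The state is a dict: "time_s": time; "qpos": joint angles; "qvel": joint speeds; "effort": joint torques, N m; "ee_pos": TCP position; "ee_rot": TCP orientation; "force": force on the tool from outside, world axes, zero at the start; "torque": the same for the moment, N m; "gripper_width": finger opening in mm.
Only numpy, scipy, OpenCV 4.12 (cv2) and the standard library are available. Lean on these libraries where they do the work, as an engineer would, in place of code of your own. Each camera call takes 0.05 s, during which the arm holds its last target.

TASK

Turn the rotary switch on top of the lamp box clockwise until it clicks over to on. Then take the tall test tile out of the wooden stand by its two narrow bare edges, never letting the fingers press on its glazed broad faces, and hold it upright about half-way between the lamp snout and the light-meter head, square to the beam and with the beam through the centre of the tile. Finish while still holding the tile there, still and clear of everything else; leave the short tiles and the cups where they are.

Things in the scene. Friction and masses are not known exactly. Their poses are not given: they have to be found in the camera images.
- bench: Light-meter bench, fixed. Plywood board 130 (x) x 360 (y) x 18 mm; origin: centre of its underside; y along the beam. Grey lamp box 100 x 100 mm, centre y = -110, top 148 mm above the table; black snout 38 mm wide, mouth at y = -31. At the +y end the meter's round black head (40 mm wide, face at y = +118) on a post; the meter, 40 mm high, lies before it (-x). Beam 105 mm above the table.
- beam_mid (a point): The point on the beam axis where the tile is to be held, 105 mm above the table, half-way between the snout's mouth and the meter head (free gap 149 mm). Its axes are the bench's: y along the beam, z up.
- lamp_switch (a joint): Rotary lamp switch on top of the lamp box, in rad, growing clockwise seen from above: 0 = off (start), 1.2 = on, end stop 1.3. A spring plunger on a cam keeps it in either place: it resists with up to about 0.1 N m until half-way (0.6), then snaps on to 1.2 and stays.
- lamp_switch_grip (a point): Where to grip the lamp switch: on its vertical axis, over the lamp box's centre, 185 mm above the table. A black upright bar, 42 mm long and 14 mm thick, on a round skirt (44 mm wide, 8 mm high); the bar rises 7 mm above this point and reaches 23 mm below it. Axes turn with the switch: x along the bar, so the fingers close along y. At the start the bar lies along the bench's x.
- tile_center (a point): Centre of the tall test tile: white plate 110 mm tall (z), 48 wide (y), 9.5 thick (x), about 100 g; the tallest of three in the stand. Narrow edges at y = +-24 (8 mm wide) are bare clay: grip there, 48 mm apart. Broad faces at x = +-4.75 are glazed but for a 3 mm border: do not press. It stands 25 mm deep in a slot, centre 67 and top 122 mm above the table. Same either way round.
- stand: Grooved wooden tile stand, fixed to the table: block 190 (x) x 76 (y) x 37 mm, origin at the centre of its underside. Three slots across it, at x = -62, 0 and +62 mm, 11.5 mm (x) by 50 mm (y) and 25 mm deep; each holds one tile, in any order. Turned up to 0.25 rad.
- short_a_center (a point): Centre of a short test tile standing in another slot: 72 mm tall, 48 mm wide, 9.5 mm thick; its top is 84 mm above the table. Leave it in its slot.
- short_b_center (a point): Centre of the other short test tile, the same as the first. Leave it in its slot.
- cup_a_center (a point): Centre of a fired clay cup, 74 mm in diameter at the rim, 85 mm tall, standing loose on the table. Leave it standing.
- cup_b_center (a point): Centre of a second such cup. Leave it standing.
There are look-alikes about, which are no part of the job. There is more than one size of the stand; the one meant has the size given above.

How it is judged:
By the outcome, as a careful person would: the job done as asked, in the order asked, and still so for the second after the job is handed in, while the arm keeps its last pose, push and grip.
It also fails if it takes over 64 s, if anything falls off the work surface, if the arm or the gripper's body presses on something with over 40 N, if the wrist force passes 120 N, or if a joint passes its speed limit or range.

## Working session

There is one attempt and no reset: what is moved stays moved. The work goes in short steps, Python scripts to look and compute and a tool call to move; the robot and the scene stay as the last step left them, time stands still between calls to the robot, and variables do not carry over. Pictures are saved under pics/ and viewed, and the job is handed in when it is done.

Besides the shell and the picture viewer there is one more tool, called after ">>>" by a JSON object that holds its "method" and its "body", one argument or row to a line. arm_command: Moves the arm, as the interface text tells. Shift numbers are shares of 50 cm and turn numbers shares of pi/4 rad, none past 1 either way. Its arguments: {"type":"object","properties":{"targets":{"type":"array"},"squeeze":{"type":"number"}},"required":["targets"]}

```bash
mkdir -p pics; python3 - <<'E'
from workcell import env
import cv2,json
s=env.state();print(s)
for n in("scene","top"):
    f=env.grab_frame(n);cv2.imwrite(f"pics/{n}0.png",f[:,:,::-1])
    p=env.camera_params(n);print(n,p)
E
```

```text
{'time_s': 0.0, 'qpos': array([ 7.59739930e+01,  1.83488301e+01,  8.97097622e+01, -7.21538274e-04,
        7.20438395e+01, -1.14625765e+00]), 'qvel': array([-0.05789698,  0.10351321, -0.00400314, -0.06802044,  0.0927392 ,
       -0.01877122]), 'effort': array([ 1.32083307e-03, -4.12450862e+01, -2.31977373e+01,  7.27516576e-02,
        4.54723800e-02, -1.26751538e-04]), 'ee_pos': array([128.03142572, 559.94608983, 177.02579065]), 'ee_rot': array([-1.79897575e+02, -1.36325189e-03,  1.67120472e+02]), 'force': array([-0.69196663,  0.08747798,  0.52245995]), 'torque': array([-0.02948749,  0.00291987, -0.02460615]), 'gripper_width': 91.43877517569152}
scene {'camera_matrix': array([[451.23049674,   0.        , 327.93201686],
       [  0.        , 451.23049674, 193.33774683],
       [  0.        ,   0.        ,   1.        ]]), 'dist_coeffs': array([-0.01592641,  0.        ,  0.        ,  0.        ,  0.        ]), 'R': array([[ 0.8182333 ,  0.57463015,  0.01715974],
       [ 0.34330336, -0.46446221, -0.81634408],
       [-0.46112588,  0.67385091, -0.57731091]]), 't': array([-435.2287168 ,  -97.94136761, 1411.20116547])}
top {'camera_matrix': array([[367.69890187,   0.        , 316.59635924],
       [  0.        , 367.69890187, 203.06599475],
       [  0.        ,   0.        ,   1.        ]]), 'dist_coeffs': array([-0.01270731,  0.        ,  0.        ,  0.        ,  0.        ]), 'R': array([[-0.01057585, -0.99993538, -0.00416897],
       [-0.99106629,  0.01103619, -0.13291276],
       [ 0.13295019,  0.00272606, -0.99111897]]), 't': array([ -30.93219183,  539.88427645, 1073.7201626 ])}
```

View pics/scene0.png

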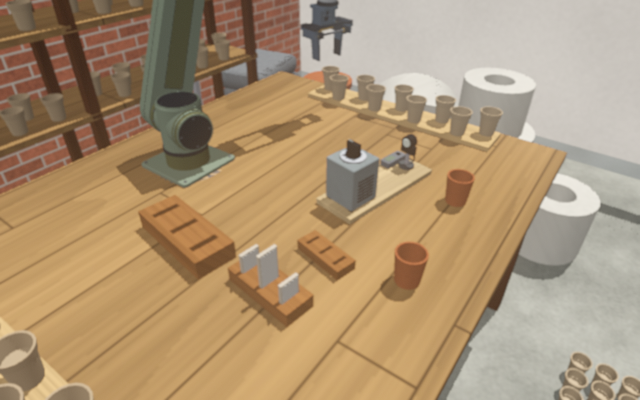

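View pics/top0.png

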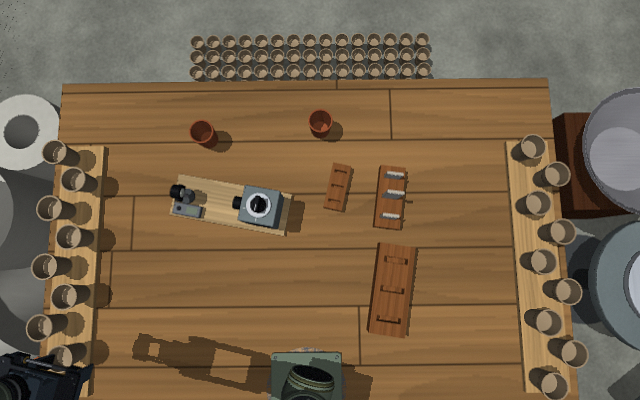

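The top view shows three stands: the empty small one at (338,187), the one holding tiles at (391,197), and the empty large one at (392,290). In the scene view the middle tile, at (268,268), is the tallest. The lamp box is at (260,206) in the top view, and the meter is at its left end, near (182,195). Next I'll take close crops.

```bash
python3 - <<'E'
import cv2
def crop(src,x,y,w,h,k,out):
    im=cv2.imread(src)[y:y+h,x:x+w]
    im=cv2.resize(im,None,fx=k,fy=k,interpolation=cv2.INTER_CUBIC)
    for i in range(0,w,10):
        cv2.line(im,(i*k,0),(i*k,6 if i%50 else 14),(0,0,255),1)
        if i%20==0: cv2.putText(im,str(x+i),(i*k,24),0,.4,(0,0,255),1)
    for i in range(0,h,10):
        cv2.line(im,(0,i*k),(6,i*k),(0,0,255),1)
        if i%20==0: cv2.putText(im,str(y+i),(8,i*k+4),0,.4,(0,0,255),1)
    cv2.imwrite(out,im)
crop('pics/top0.png',362,155,60,80,7,'pics/c1.png')
crop('pics/top0.png',160,165,140,80,5,'pics/c2.png')
crop('pics/scene0.png',220,235,100,90,6,'pics/c3.png')
crop('pics/scene0.png',310,125,125,95,6,'pics/c4.png')
E
```

```text
(no output)
```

View pics/c1.png

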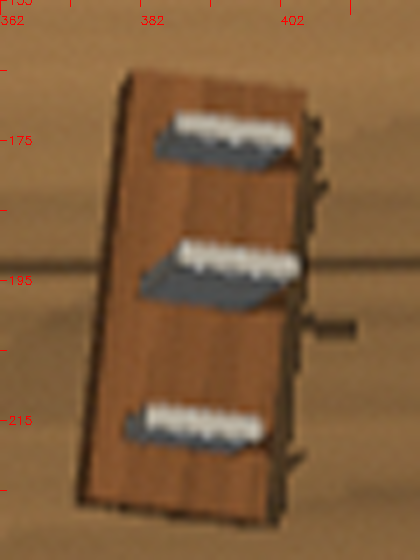

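View pics/c2.png

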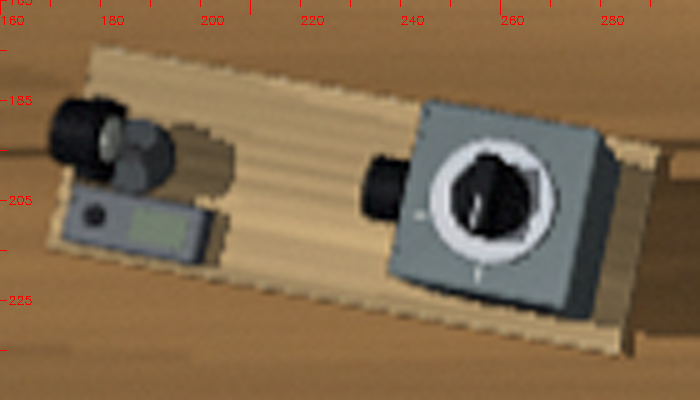

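View pics/c3.png

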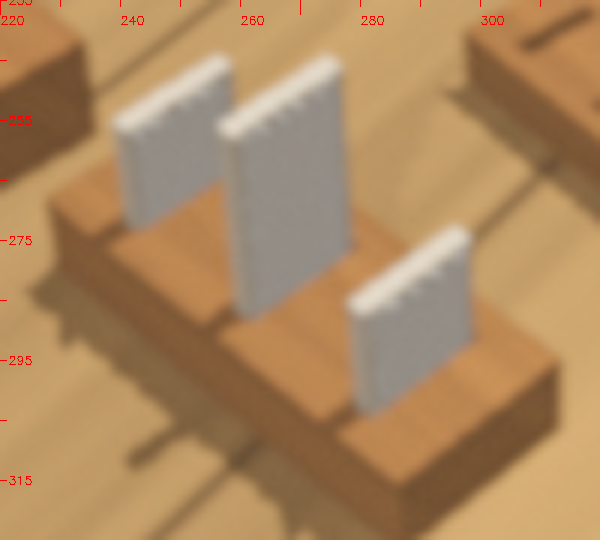

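View pics/c4.png

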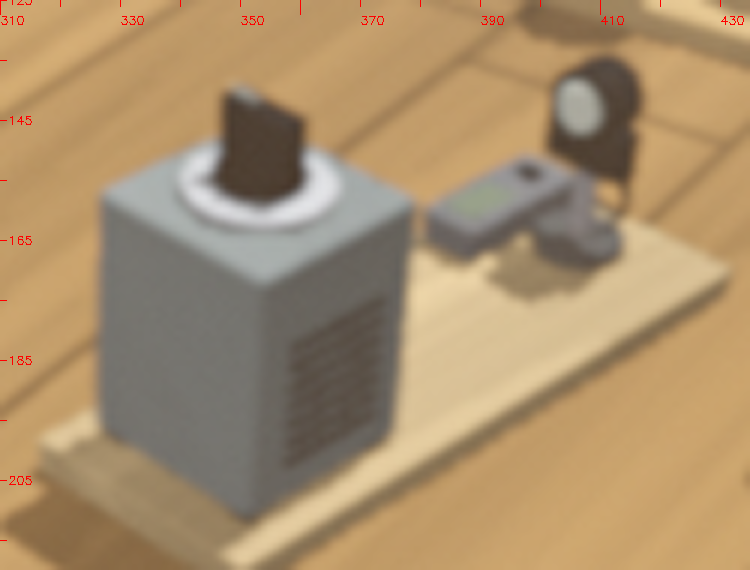

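Choices:
- **Stand:** the one holding tiles at top (391,197). The empty stands at (338,187) and (392,290) are the wrong sizes.
- **Tall tile:** the middle one, at scene (267,251) and top (396,192). The short tiles are at top (395,173) and (391,215).
- **Switch:** the black bar at top (258,205).

Next I'll fit the bench and stand poses to the corners seen in both views.

```bash
cat > h.py <<'E'
import numpy as np,cv2
from workcell import env
P={n:env.camera_params(n) for n in("scene","top")}
def proj(n,X):
    p=P[n];r,_=cv2.Rodrigues(p["R"])
    return cv2.projectPoints(np.asarray(X,float).reshape(-1,1,3),r,p["t"],p["camera_matrix"],p["dist_coeffs"])[0][:,0]
def place(q,X):
    X=np.asarray(X,float);c,s=np.cos(q[2]),np.sin(q[2])
    return np.c_[q[0]+c*X[:,0]-s*X[:,1],q[1]+s*X[:,0]+c*X[:,1],X[:,2]]
from scipy.optimize import least_squares
def fit(obs,q0):
    def f(q):
        return np.concatenate([(proj(n,place(q,[o[0] for o in L]))-[o[1] for o in L]).ravel() for n,L in obs.items()])
    r=least_squares(f,q0,loss='soft_l1');return r.x,f(r.x).reshape(-1,2)
E
cat > m.py <<'E'
from h import *
b={"top":[((50,-60,148),(245,185)),((50,-160,148),(280.4,191)),((-50,-60,148),(238,219.4)),((-50,-160,148),(273.2,226)),
 ((65,180,18),(178.6,174.4)),((65,-180,18),(292,194.6)),((-65,-180,18),(284.4,234)),((-65,180,18),(170,213)),((0,-110,156),(258.4,205))],
"scene":[((50,-160,148),(353.7,172.2)),((-50,-160,148),(327,157.2)),((50,-60,148),(378.3,158.8)),((65,180,18),(431.7,169.7)),((-65,-180,18),(316.7,198))]}
s={"top":[((95,38,37),(381,165.3)),((95,-38,37),(405.6,167.9)),((-95,38,37),(373.1,226.4)),((-95,-38,37),(400.9,228.6)),((0,0,122),(396.1,192))],
"scene":[((95,38,37),(313.3,295.8)),((95,-38,37),(286.7,315.8)),((-95,-38,37),(228,269.2)),((0,0,122),(266.8,251.2))]}
np.set_printoptions(precision=2,suppress=True)
for o,q0 in((b,[530,200,0]),(s,[550,-200,0])):
    q,r=fit(o,q0);print(q,np.degrees(q[2]));print(r)
    for n in o:
        print(n,fit({n:o[n]},q)[0])
t={"top":[((0,0,122),(396.1,192))],"scene":[((0,0,122),(266.8,251.2))]}
print("tile top",fit(t,q)[0])
E
python3 m.py
```

```text
[543.13 226.62  -0.19] -10.939034757567178
[[-0.06 -1.57]
 [ 0.41 -1.13]
 [-0.64 -0.09]
 [ 0.47 -0.05]
 [ 0.22 -1.4 ]
 [ 0.36 -1.2 ]
 [-0.09  1.04]
 [-0.83  0.89]
 [ 0.31 -0.87]
 [-0.69 -0.77]
 [-2.12 -1.14]
 [ 1.34 -1.43]
 [-0.22 -0.79]
 [-1.5  -0.55]]
top [541.55 226.74  -0.19]
scene [546.66 224.28  -0.19]
[ 560.02 -259.86   -0.13] -7.698890367589802
[[-0.04 -1.79]
 [ 0.11 -1.4 ]
 [ 1.48 -1.3 ]
 [-1.01 -0.37]
 [ 0.14 -1.18]
 [-0.03 -1.7 ]
 [-0.58 -0.39]
 [-1.24 -1.63]
 [-0.61 -0.5 ]]
top [ 556.34 -259.49   -0.13]
scene [ 562.82 -261.     -0.14]
tile top [ 559.99 -259.45   -0.13]
```

```bash
cat >> m.py <<'E'
print('---joint')
def F(v):
    out=[]
    for o,q in((b,v[:3]),(s,v[3:6])):
        for n,L in o.items():
            d=v[6:8] if n=='top' else v[8:10]
            out.append((proj(n,place(q,[a[0] for a in L]))+d-(np.array([a[1] for a in L])-.42)).ravel()/.5)
    out.append(v[6:]/.7)
    return np.concatenate(out)
r=least_squares(F,[543,226,-.19,560,-260,-.13,0,0,0,0],loss='soft_l1',x_scale=[1,1,.01,1,1,.01,1,1,1,1])
print(r.x); J=r.jac; print(np.sqrt(np.diag(np.linalg.inv(J.T@J))))
v=r.x
for n in("top","scene"):
    im=cv2.imread(f"pics/{n}0.png");k=5
    d=v[6:8] if n=='top' else v[8:10]
    im=cv2.resize(im,None,fx=k,fy=k,interpolation=cv2.INTER_CUBIC)
    def box(q,cx,cy,hx,hy,z0,z1,col):
        for z in(z0,z1):
            X=place(q,[(cx+a*hx,cy+c*hy,z) for a,c in((1,1),(1,-1),(-1,-1),(-1,1))])
            p=(proj(n,X)+d+.5)*k-.5
            cv2.polylines(im,[np.round(p).astype(np.int32)],True,col,1)
    box(v[:3],0,-110,50,50,18,148,(0,0,255));box(v[:3],0,0,65,180,0,18,(0,255,0));box(v[:3],0,-110,21,7,162,192,(255,255,0))
    box(v[3:6],0,0,95,38,0,37,(0,0,255));box(v[3:6],0,0,4.75,24,37,122,(0,255,0))
    box(v[3:6],62,0,4.75,24,37,84,(255,0,0));box(v[3:6],-62,0,4.75,24,37,84,(255,0,0))
    for i,(x,y,w,h) in enumerate({'top':[(160,165,140,80),(355,155,70,85)],'scene':[(310,125,125,95),(220,235,100,90)]}[n]):
        cv2.imwrite(f"pics/ov_{n}{i}.png",im[y*k:(y+h)*k,x*k:(x+w)*k])
E
python3 m.py|sed -n '/joint/,$p'; python3 -c "
import cv2,numpy as np
a=[cv2.imread(f'pics/ov_{n}{i}.png') for n in('top','scene') for i in(0,1)]
def st(p,q):
    h=max(p.shape[0],q.shape[0]);return np.hstack([cv2.copyMakeBorder(x,0,h-x.shape[0],0,0,0) for x in(p,q)])
cv2.imwrite('pics/ovb.png',cv2.resize(st(a[0],a[2]),None,fx=.6,fy=.6,interpolation=3));cv2.imwrite('pics/ovs.png',cv2.resize(st(a[1],a[3]),(800,420)))
"
```

```text
---joint
[ 543.27  228.03   -0.19  559.27 -258.62   -0.14   -0.05    0.45    0.03
    0.76]
[1.77 1.57 0.   1.53 1.4  0.01 0.5  0.55 0.57 0.46]
```

View pics/ovb.png

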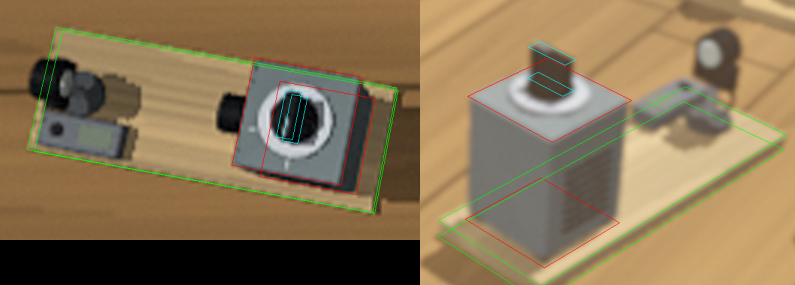

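View pics/ovs.png

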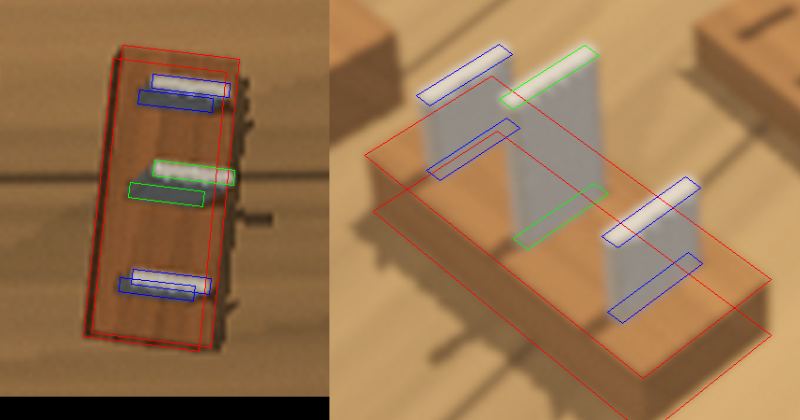

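```bash
cat > plan.py <<'E'
from h import *
from scipy.spatial.transform import Rotation as Ro
B=np.array([543.3,228.0,-.191]);S=np.array([559.3,-258.6,-.136])
def go(tgt,yaw):
    s=env.state();R=Ro.from_euler('xyz',s['ee_rot'],degrees=True).as_matrix()
    d=R.T@(np.array(tgt)-s['ee_pos'])/500
    dy=(s['ee_rot'][2]-yaw+180)%360-180
    print("t",round(s['time_s'],2),"pos",s['ee_pos'].round(1),"rot",s['ee_rot'].round(1),"F",s['force'].round(1),"w",round(s['gripper_width'],1),"q6",s['qpos'][5].round(1))
    print("shares",d.round(4),"turn",round(dy/45,4))
E
sed -n '/joint/,$d;p' m.py >/dev/null; python3 - <<'E'
from plan import *
sw=place(B,[(0,-110,185),(0,43.5,105)]);print(sw)
go([sw[0][0],sw[0][1],250],np.degrees(B[2])+180)
E
```

```text
[[522.41751149 120.00036262 185.        ]
 [551.558075   270.70894751 105.        ]]
t 0.1 pos [128.1 560.  177.1] rot [-179.9   -0.   167.1] F [-0.8 -0.2 -0.4] w 91.1 q6 -1.1
shares [-0.9651 -0.6823 -0.1447] turn -0.0431
```

>>> {"method": "arm_command", "body": {
  "targets": [
    [0,0,0,-0.07,0],
    [0,-0.04,-0.03,-0.13,0],
    [0,-0.1,-0.07,-0.145,-0.02],
    [0,-0.16,-0.11,-0.145,-0.04],
    [0,-0.22,-0.155,-0.145,-0.04],
    [0,-0.28,-0.2,-0.145,-0.04],
    [0,-0.34,-0.24,-0.145,-0.04],
    [0,-0.4,-0.28,-0.145,-0.04]
  ]
}}

```text
time_s: 0.77
ee_pos: [292.5, 377.4, 249.6]
ee_rot: [-179.9, -0.0, 168.9]
force: [-0.0, 0.8, -0.7]
gripper_width: 91.5
```

```bash
python3 -c "
from plan import *
go([522.4,120,250],169.06)"
```

```text
t 0.77 pos [292.5 377.4 249.6] rot [-179.9   -0.   168.9] F [-0.   0.8 -0.7] w 91.5 q6 -28.1
shares [-5.501e-01 -4.169e-01 -1.000e-04] turn -0.0027
```

>>> {"method": "arm_command", "body": {
  "targets": [
    [0,-0.06,-0.045,0,0],
    [0,-0.125,-0.095,0,0],
    [0,-0.19,-0.145,0,0],
    [0,-0.255,-0.195,0,0],
    [0,-0.32,-0.245,0,0],
    [0,-0.385,-0.295,0,0],
    [0,-0.45,-0.34,0,0],
    [0,-0.5,-0.38,0,0]
  ]
}}

```text
time_s: 1.43
ee_pos: [502.9, 140.6, 249.5]
ee_rot: [-179.9, -0.0, 168.9]
force: [0.6, 0.3, 0.3]
gripper_width: 91.3
```

>>> {"method": "arm_command", "body": {
  "targets": [
    [0,-0.04,-0.03,0,0],
    [0,-0.05,-0.037,0,0],
    [0,-0.05,-0.037,0,0],
    [0,-0.05,-0.037,0,0]
  ]
}}

```text
time_s: 1.77
ee_pos: [523.2, 117.9, 249.1]
ee_rot: [-179.9, -0.1, 168.8]
force: [0.3, 0.2, -0.8]
gripper_width: 91.1
```

```bash
python3 - <<'E'
from plan import *
go([522.4,120,166],169.06)
for n in("scene","top"):
    f=env.grab_frame(n)[:,:,::-1];s=env.state()
    R=Ro.from_euler('xyz',s['ee_rot'],degrees=True).as_matrix()
    p=proj(n,[s['ee_pos'],[522.4,120,192]]);print(n,p)
    x,y=(p[0]-[50,45]).astype(int);c=cv2.resize(f[max(y,0):y+90,x:x+100],None,fx=4,fy=4,interpolation=3)
    for q,col in zip(p,((0,0,255),(0,255,0))): 
        u=((q-[x,max(y,0)]+.5)*4).astype(int);cv2.drawMarker(c,tuple(map(int,u)),col,0,12)
    cv2.imwrite(f"pics/a_{n}.png",c)
a=[cv2.imread(f'pics/a_{n}.png') for n in("scene","top")]
h=min(i.shape[0] for i in a);cv2.imwrite("pics/a.png",np.hstack([i[:h] for i in a]))
E
```

```text
t 1.77 pos [523.2 117.9 249.1] rot [-1.799e+02 -1.000e-01  1.688e+02] F [ 0.3  0.2 -0.8] w 91.1 q6 -67.3
shares [0.0021 0.0042 0.1661] turn -0.0051
scene [[354.4320856  121.18345615]
 [353.43496833 141.48528908]]
top [[252.57100672 198.88029695]
 [255.9582954  202.27792443]]
```

View pics/a.png

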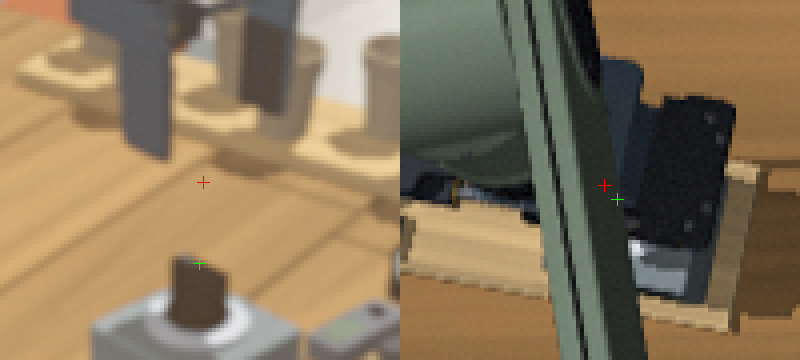

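The crop shows the fingertips about 12 px above the projected TCP at (354,121). I'll check that before descending.

```bash
python3 - <<'E'
from plan import *
print(proj("scene",[[128,560,177],[128,560,207]]))
f=env.grab_frame("scene")[:,:,::-1]
s=env.state();R=Ro.from_euler('xyz',s['ee_rot'],degrees=True).as_matrix()
c=cv2.resize(f[60:180,290:430],None,fx=5,fy=5,interpolation=3)
for l in([0,0,0],[0,59,0],[0,-59,0],[0,45,0],[0,-45,0],[16,59,0],[-16,59,0],[16,-45,0],[-16,-45,0],[16,59,-30],[-16,59,-30]):
    p=proj("scene",[s['ee_pos']+R@np.array(l)])[0];u=((p-[290,60]+.5)*5).astype(int);cv2.drawMarker(c,tuple(map(int,u)),(0,0,255),0,10)
g=cv2.imread('pics/scene0.png')[0:80,290:370];g=cv2.resize(g,None,fx=3,fy=3)
cv2.imwrite('pics/b.png',c);cv2.imwrite('pics/b0.png',g)
E
```

```text
[[326.36330049  66.34095903]
 [326.49076375  58.14269172]]
```

View pics/b.png

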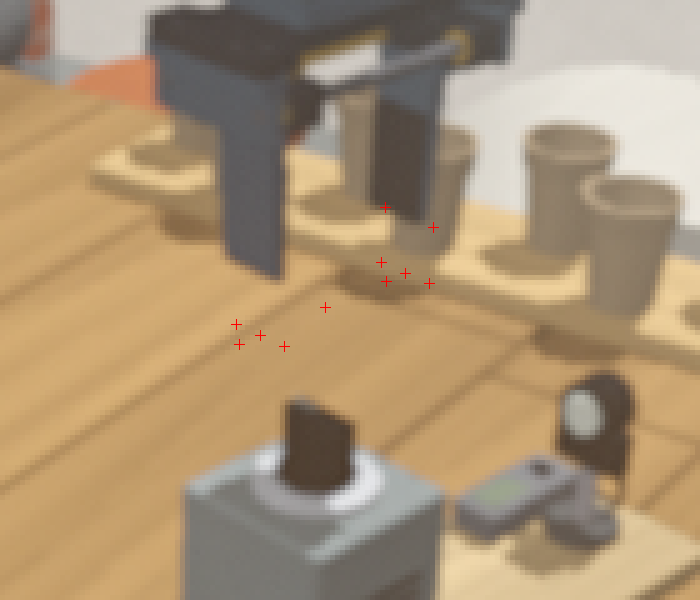

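View pics/b0.png

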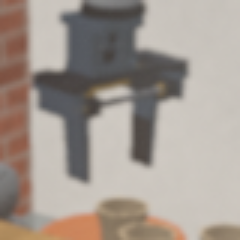

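```bash
python3 - <<'E'
from plan import *
for n in P: print(n,proj(n,[[0,0,0],[300,0,0]]))
f=env.grab_frame("scene")[:,:,::-1]
c=cv2.resize(f[0:200,100:400],None,fx=2.6,fy=2.6,interpolation=3);cv2.imwrite('pics/d.png',c)
s=env.state();print(s['qpos'].round(2),s['ee_pos'])
f=env.grab_frame("top")[:,:,::-1]
c=cv2.resize(f[160:400,200:360],None,fx=2.5,fy=2.5,interpolation=3);cv2.imwrite('pics/d2.png',c)
E
```

```text
scene [[188.98945762 162.0709123 ]
 [260.68631302 195.12721176]]
top [[306.03767478 387.35515709]
 [305.34224426 283.10856425]]
[ 11.63  12.7   87.15  -0.11  80.22 -67.31] [523.04077922 118.67931258 249.724117  ]
```

View pics/d.png

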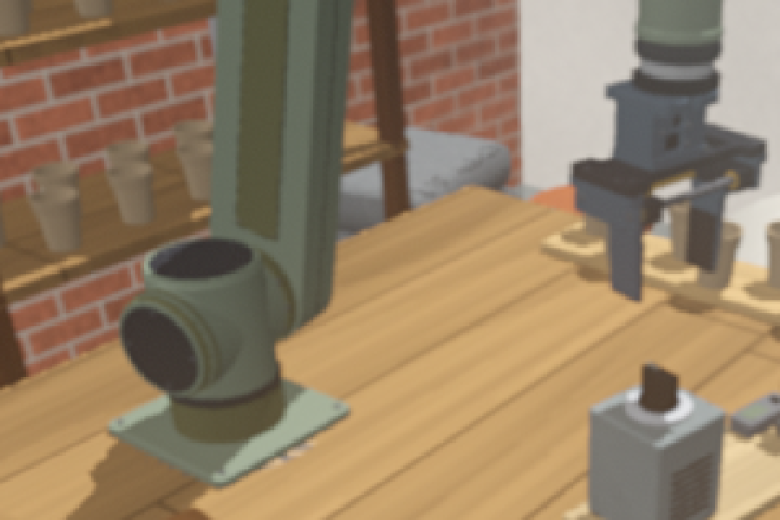

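View pics/d2.png

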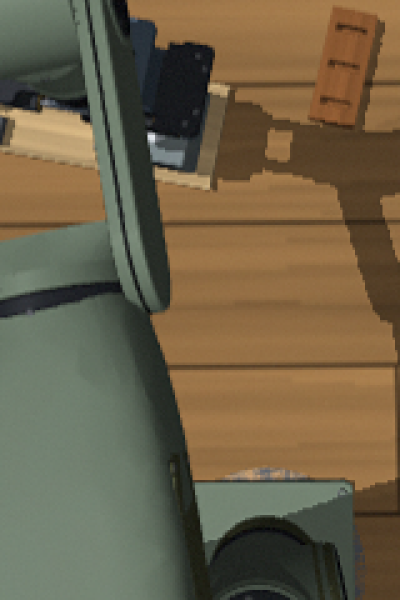

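```bash
python3 - <<'E'
from plan import *
def tri(a,b):
    r=least_squares(lambda X:np.r_[proj("top",[X])[0]-a,proj("scene",[X])[0]-b],[520,50,330]);return r.x.round(1),r.fun.round(2)
A=tri((285.7,178),(350,76));Bq=tri((278,213.5),(320,64));print(A,Bq)
s=env.state();R=Ro.from_euler('xyz',s['ee_rot'],degrees=True).as_matrix()
for X in(A[0],Bq[0]): print("tool",(R.T@(X-s['ee_pos'])).round(1))
E
```

```text
(array([550.1,  29.6, 395.4]), array([-2.22, -2.93, -3.71,  0.71])) (array([471.3,  40.8, 402.4]), array([-0.48, -0.59, -0.83,  0.12]))
tool [ -43.5  -82.5 -145.4]
tool [  36.   -86.6 -152.4]
```

The gripper's horizontal position agrees with both pictures, but the drawn gripper sits about 40 mm higher than the reported TCP. If the reported pose is right, 166 mm is clear of the skirt; if the picture is right, it is higher still. So I can safely descend to the reported 166 mm and look.

>>> {"method": "arm_command", "body": {
  "targets": [
    [0,0.002,0.003,0.04,0],
    [0,0.002,0.003,0.08,0],
    [0,0.002,0.003,0.11,0],
    [0,0.002,0.003,0.135,0],
    [0,0.002,0.003,0.155,0],
    [0,0.002,0.003,0.165,0],
    [0,0.002,0.003,0.165,0]
  ]
}}

```text
time_s: 2.6
ee_pos: [521.6, 120.4, 166.4]
ee_rot: [-179.8, -0.1, 169.0]
force: [-0.3, 0.4, -0.6]
gripper_width: 91.3
```

```bash
python3 - <<'E'
from plan import *
go([522.4,120,166],169.06)
f=env.grab_frame("scene")[:,:,::-1]
c=cv2.resize(f[60:180,290:430],None,fx=5,fy=5,interpolation=3)
cv2.imwrite('pics/e.png',c)
E
```

```text
t 2.6 pos [521.6 120.4 166.4] rot [-1.798e+02 -1.000e-01  1.690e+02] F [-0.3  0.4 -0.6] w 91.3 q6 -67.1
shares [-0.0016 -0.0004  0.0008] turn -0.0014
```

View pics/e.png

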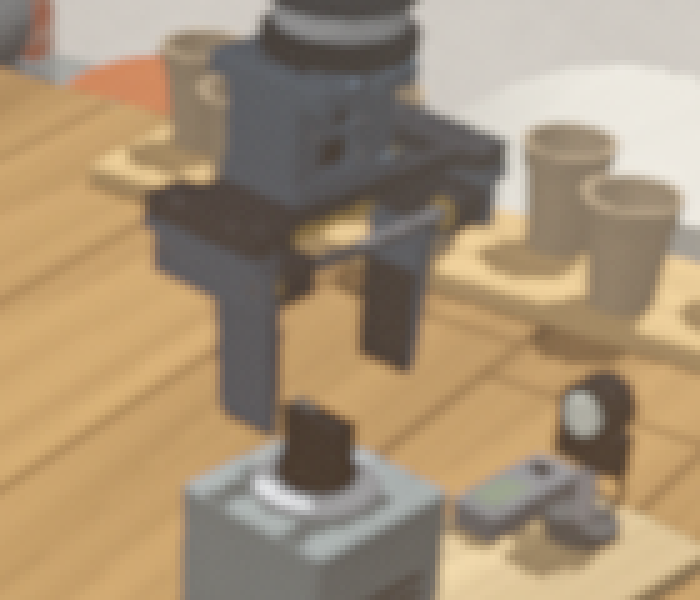

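In the picture the tips are at about 206 mm, above the bar's top at 192 mm. A gentle close is a harmless way to tell which reading is right.

>>> {"method": "arm_command", "body": {
  "targets": [
    [1,0,0,0,0],
    [1,0,0,0,0],
    [1,0,0,0,0],
    [1,0,0,0,0],
    [1,0,0,0,0],
    [1,0,0,0,0],
    [1,0,0,0,0],
    [1,0,0,0,0]
  ],
  "squeeze": 4
}}

```text
time_s: 3.32
ee_pos: [522.3, 120.3, 167.3]
ee_rot: [-179.9, -0.0, 169.0]
force: [-1.2, -0.5, 0.0]
gripper_width: 40.7
```

>>> {"method": "arm_command", "body": {
  "targets": [
    [1,0,0,0,0],
    [1,0,0,0,0],
    [1,0,0,0,0],
    [1,0,0,0,0]
  ]
}}

```text
time_s: 3.65
ee_pos: [522.3, 120.4, 167.3]
ee_rot: [-179.9, -0.0, 169.0]
force: [-0.4, 0.0, 0.2]
gripper_width: 14.0
```

```bash
python3 - <<'E'
from plan import *
go([522.4,120,166],169.06)
f=env.grab_frame("scene")[:,:,::-1]
c=cv2.resize(f[60:180,290:430],None,fx=5,fy=5,interpolation=3)
cv2.imwrite('pics/e2.png',c)
E
```

```text
t 3.65 pos [522.3 120.4 167.3] rot [-179.9   -0.   169. ] F [-0.4  0.   0.2] w 14.0 q6 -67.1
shares [-0.0003 -0.0006  0.0026] turn -0.0016
```

View pics/e2.png

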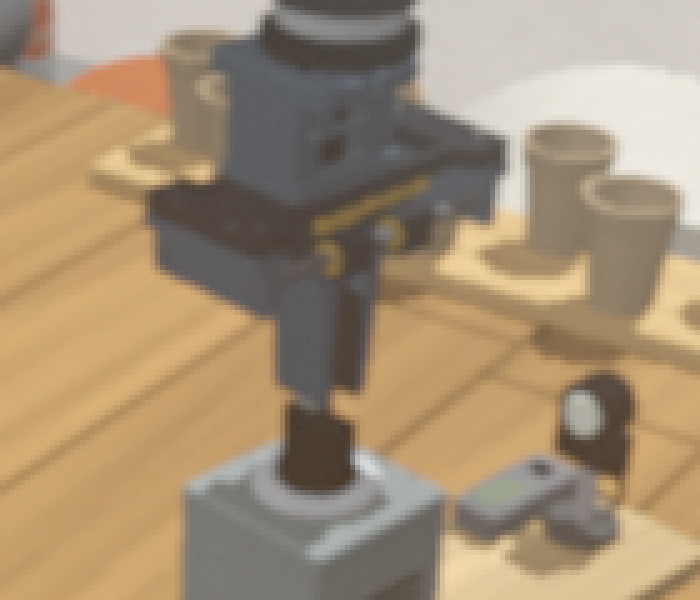

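>>> {"method": "arm_command", "body": {
  "targets": [
    [1,0,0,0,0],
    [1,0,0,0,0],
    [1,0,0,0,0]
  ]
}}

```text
time_s: 3.95
ee_pos: [522.3, 120.4, 167.3]
ee_rot: [-179.9, -0.0, 169.0]
force: [0.9, -0.0, -0.1]
gripper_width: 0.6
```

It closed to 0.6 mm on nothing, so the picture is right: the real tips are about 37 mm (± 4) above the reported TCP. The horizontal position agrees. I'll work with real tip z = reported z + 37, so a real tip height of about 170 means a reported 133. Now I'll open and go down.

>>> {"method": "arm_command", "body": {
  "targets": [
    [0.45,0,0,0,0],
    [0.45,0,0,0,0],
    [0.45,0,0,0,0],
    [0.45,0,0,0,0],
    [0.45,0,0,0,0],
    [0.45,0,0,0,0],
    [0.45,0,0,0,0],
    [0.45,0,0,0,0]
  ]
}}

```text
time_s: 4.62
ee_pos: [522.3, 120.3, 167.3]
ee_rot: [-179.9, -0.0, 169.0]
force: [0.2, -0.1, -0.0]
gripper_width: 49.4
```

>>> {"method": "arm_command", "body": {
  "targets": [
    [0.45,0,0,0.01,0],
    [0.45,0,0,0.025,0],
    [0.45,0,0,0.04,0],
    [0.45,0,0,0.052,0],
    [0.45,0,0,0.062,0],
    [0.45,0,0,0.068,0],
    [0.45,0,0,0.068,0]
  ]
}}

```text
time_s: 5.2
ee_pos: [521.7, 120.1, 132.3]
ee_rot: [-179.8, -0.1, 169.0]
force: [-0.1, 0.1, -0.2]
gripper_width: 50.2
```

```bash
python3 - <<'E'
from plan import *
go([522.4,120,133],169.06)
f=env.grab_frame("scene")[:,:,::-1]
c=cv2.resize(f[60:180,290:430],None,fx=5,fy=5,interpolation=3)
cv2.imwrite('pics/e3.png',c)
E
```

```text
t 5.2 pos [521.7 120.1 132.3] rot [-1.798e+02 -1.000e-01  1.690e+02] F [-0.1  0.1 -0.2] w 50.2 q6 -67.1
shares [-0.0015 -0.     -0.0015] turn -0.0017
```

View pics/e3.png

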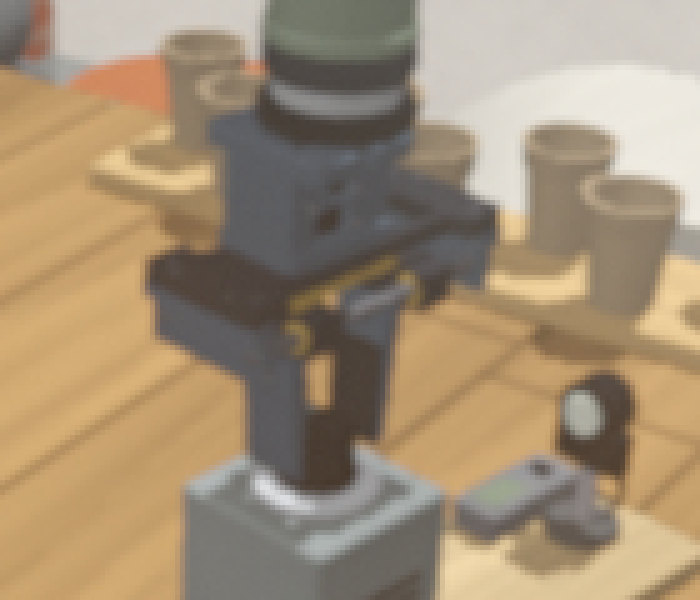

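The fingers now straddle the bar with no contact force. Gripping.

>>> {"method": "arm_command", "body": {
  "targets": [
    [1,0,0,0,0],
    [1,0,0,0,0],
    [1,0,0,0,0],
    [1,0,0,0,0],
    [1,0,0,0,0],
    [1,0,0,0,0],
    [1,0,0,0,0],
    [1,0,0,0,0]
  ],
  "squeeze": 30
}}

```text
time_s: 5.92
ee_pos: [522.3, 120.9, 133.0]
ee_rot: [-179.9, -0.0, 169.0]
force: [-0.1, 3.5, 0.7]
gripper_width: 13.7
```

>>> {"method": "arm_command", "body": {
  "targets": [
    [1,0,0,0,0.1],
    [1,0,0,0,0.2],
    [1,0,0,0,0.3],
    [1,0,0,0,0.4],
    [1,0,0,0,0.5],
    [1,0,0,0,0.6],
    [1,0,0,0,0.7],
    [1,0,0,0,0.8]
  ]
}}

```text
time_s: 6.58
ee_pos: [522.5, 121.3, 133.0]
ee_rot: [-180.0, -0.0, 132.8]
force: [1.4, 2.3, -1.2]
gripper_width: 13.7
```

```bash
python3 - <<'E'
from plan import *
go([522.4,120,133],169.0-68.75);print(env.state()['torque'])
E
```

```text
t 6.58 pos [522.5 121.3 133. ] rot [-180.    -0.   132.8] F [ 1.4  2.3 -1.2] w 13.7 q6 -30.9
shares [-0.0019 -0.0019  0.0001] turn 0.7223
[ 0.35767936 -0.09906254  0.04977207]
```

>>> {"method": "arm_command", "body": {
  "targets": [
    [1,0,0,0,0.1],
    [1,0,0,0,0.2],
    [1,0,0,0,0.3],
    [1,0,0,0,0.4],
    [1,0,0,0,0.5],
    [1,0,0,0,0.6],
    [1,0,0,0,0.7],
    [1,0,0,0,0.74]
  ]
}}

```text
time_s: 7.25
ee_pos: [522.8, 121.5, 133.0]
ee_rot: [180.0, 0.0, 99.3]
force: [1.1, 2.6, -0.3]
gripper_width: 13.7
```

>>> {"method": "arm_command", "body": {
  "targets": [
    [1,0,0,0,0.04],
    [1,0,0,0,0.04],
    [1,0,0,0,0.04]
  ]
}}

```text
time_s: 7.5
ee_pos: [522.9, 121.5, 133.0]
ee_rot: [180.0, 0.0, 97.5]
force: [0.8, 1.6, 0.8]
gripper_width: 13.7
```

```bash
python3 - <<'E'
from plan import *
go([522.4,120,133],169.0-68.75);print(env.state()['torque'])
E
```

```text
t 7.5 pos [522.9 121.5 133. ] rot [180.    0.   97.5] F [0.8 1.6 0.8] w 13.7 q6 4.3
shares [-0.0029 -0.0013  0.0001] turn -0.06
[0.18848091 0.08303119 0.10642626]
```

Turned 71.5° (1.25 rad) in total, which is past the 1.2 rad on position. Releasing and lifting.

>>> {"method": "arm_command", "body": {
  "targets": [
    [0.3,0,0,0,0],
    [0.3,0,0,0,0],
    [0.3,0,0,0,0],
    [0.3,0,0,0,0],
    [0.3,0,0,0,0],
    [0.3,0,0,0,0],
    [0.3,0,0,0,0]
  ]
}}

```text
time_s: 8.08
ee_pos: [522.8, 121.5, 133.0]
ee_rot: [-180.0, 0.0, 97.6]
force: [0.4, -0.7, 0.1]
gripper_width: 57.7
```

>>> {"method": "arm_command", "body": {
  "targets": [
    [0,0,0,-0.04,0],
    [0,0,0,-0.09,0],
    [0,0,0,-0.15,0],
    [0,0,0,-0.2,0],
    [0,0,0,-0.22,0],
    [0,0,0,-0.22,0]
  ]
}}

```text
time_s: 8.58
ee_pos: [524.3, 121.8, 245.5]
ee_rot: [179.7, -0.0, 97.6]
force: [-0.1, -0.3, -0.3]
gripper_width: 91.1
```

```bash
python3 - <<'E'
from plan import *
go([559.3,-258.6,243],np.degrees(S[2]))
f=env.grab_frame("scene")[:,:,::-1]
c=cv2.resize(f[60:180,290:430],None,fx=5,fy=5,interpolation=3)
cv2.imwrite('pics/e4.png',c)
E
```

```text
t 8.58 pos [524.3 121.8 245.5] rot [179.7  -0.   97.6] F [-0.1 -0.3 -0.3] w 91.1 q6 4.3
shares [-0.7634 -0.0306  0.0048] turn 2.341
```

View pics/e4.png

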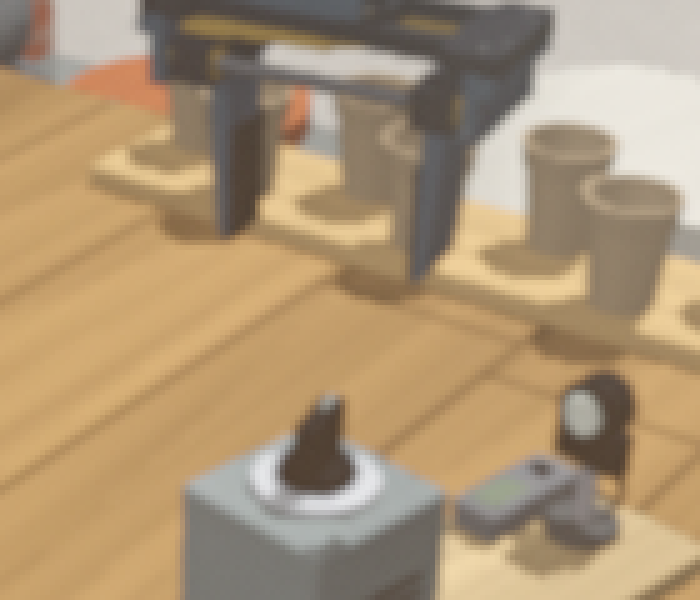

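The switch bar now lies turned and has stayed there. Moving over the stand.

>>> {"method": "arm_command", "body": {
  "targets": [
    [0,-0.04,0,0,0.1],
    [0,-0.1,0,0,0.2],
    [0,-0.17,-0.01,0,0.33],
    [0,-0.24,-0.01,0,0.46],
    [0,-0.31,-0.01,0,0.6],
    [0,-0.38,-0.015,0,0.73],
    [0,-0.45,-0.02,0,0.86],
    [0,-0.52,-0.02,0,1]
  ]
}}

```text
time_s: 9.3
ee_pos: [545.7, -138.9, 240.8]
ee_rot: [-179.8, 0.1, 52.3]
force: [0.4, -1.0, 0.0]
gripper_width: 91.2
```

```bash
python3 - <<'E'
from plan import *
go([559.3,-258.6,200],np.degrees(S[2]))
E
```

```text
t 9.3 pos [ 545.7 -138.9  240.8] rot [-1.798e+02  1.000e-01  5.230e+01] F [ 0.4 -1.   0. ] w 91.2 q6 22.3
shares [-0.1725  0.1684  0.0811] turn 1.3343
```

>>> {"method": "arm_command", "body": {
  "targets": [
    [0,-0.03,0.03,0,0.1],
    [0,-0.07,0.07,0,0.22],
    [0,-0.11,0.11,0,0.35],
    [0,-0.15,0.15,0,0.48],
    [0,-0.172,0.168,0,0.6],
    [0,-0.172,0.168,0,0.75],
    [0,-0.172,0.168,0,0.88],
    [0,-0.172,0.168,0,1]
  ]
}}

```text
time_s: 9.97
ee_pos: [558.3, -258.4, 237.3]
ee_rot: [-179.7, 0.4, 6.9]
force: [0.2, 0.2, 0.5]
gripper_width: 90.7
```

>>> {"method": "arm_command", "body": {
  "targets": [
    [0,0,0,0,0.12],
    [0,0,0,0,0.24],
    [0,0,0,0,0.33],
    [0,0,0,0,0.334],
    [0,0,0,0,0.334]
  ]
}}

```text
time_s: 10.38
ee_pos: [557.5, -258.0, 235.2]
ee_rot: [-179.8, 0.7, -8.0]
force: [-0.8, 0.1, -0.5]
gripper_width: 91.1
```

```bash
python3 - <<'E'
from plan import *
go([559.3,-258.6,100],np.degrees(S[2]))
for n,(x,y) in {"top":(350,150),"scene":(205,185)}.items():
    f=env.grab_frame(n)[:,:,::-1]
    cv2.imwrite(f'pics/g_{n}.png',cv2.resize(f[y:y+130,x:x+130],None,fx=4.6,fy=4.6,interpolation=3))
f=env.grab_frame("top")[:,:,::-1];cv2.imwrite('pics/g_sw.png',cv2.resize(f[165:245,160:300],None,fx=5,fy=5,interpolation=3))
E
```

```text
t 10.38 pos [ 557.5 -258.   235.2] rot [-179.8    0.7   -8. ] F [-0.8  0.1 -0.5] w 91.1 q6 72.1
shares [0.0071 0.0016 0.2704] turn -0.0051
```

View pics/g_top.png

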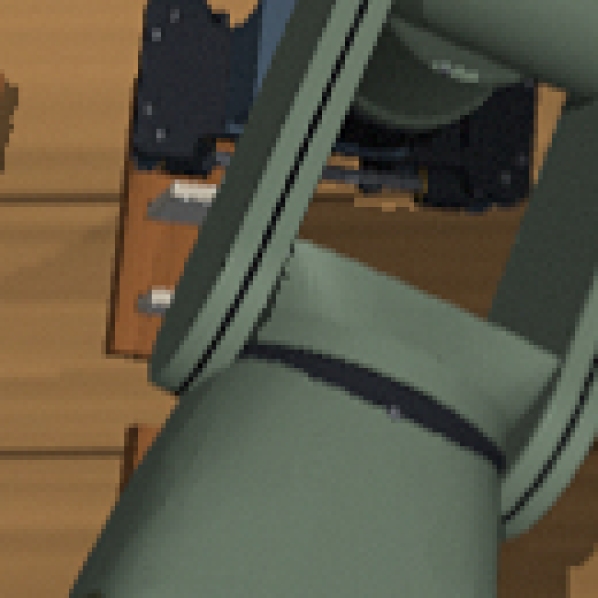

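View pics/g_scene.png

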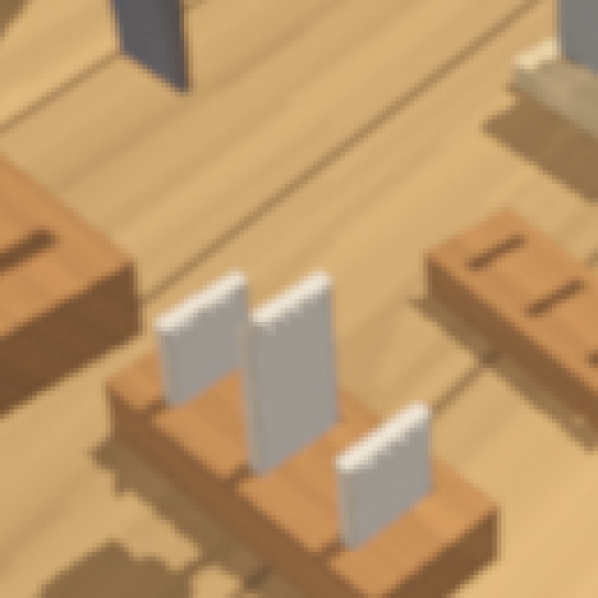

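View pics/g_sw.png

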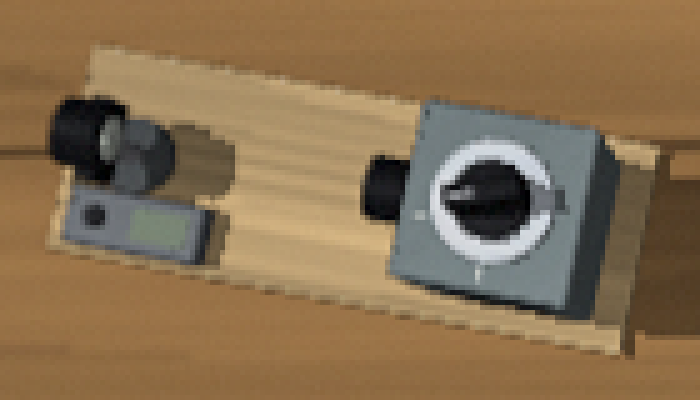

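The top view shows the switch's pointer moved from the lower mark to the left mark at (184,207), so it's on. The tall tile is still at scene (267,251). Descending part-way to check alignment.

>>> {"method": "arm_command", "body": {
  "targets": [
    [0,0.004,0.001,0.05,0],
    [0,0.006,0.001,0.1,0],
    [0,0.006,0.001,0.15,0],
    [0,0.006,0.001,0.19,0],
    [0,0.006,0.001,0.21,0],
    [0,0.006,0.001,0.21,0]
  ]
}}

```text
time_s: 11.03
ee_pos: [558.3, -257.9, 128.8]
ee_rot: [-179.7, 0.9, -8.0]
force: [0.3, -0.0, 0.3]
gripper_width: 91.1
```

```bash
cat > look.py <<'E'
from plan import *
import sys
def look(n,x,y,w,h,k,out,mk=[]):
    f=env.grab_frame(n)[:,:,::-1];c=cv2.resize(f[y:y+h,x:x+w],None,fx=k,fy=k,interpolation=3)
    d=np.array([-.05,.45] if n=="top" else [.03,.76])
    for X in mk:
        u=((proj(n,[X])[0]+d-[x,y]+.5)*k).astype(int);cv2.drawMarker(c,tuple(map(int,u)),(0,0,255),0,10)
    cv2.imwrite(out,c)
E
python3 - <<'E'
from look import *
go([559.3,-258.6,21],np.degrees(S[2]))
s=env.state();R=Ro.from_euler('xyz',s['ee_rot'],degrees=True).as_matrix()
look("scene",205,185,130,130,4.6,'pics/k.png',[s['ee_pos']+R@np.array([a,b,-37]) for a in(-16,16) for b in(-45.5,45.5)])
E
```

```text
t 11.03 pos [ 558.3 -257.9  128.8] rot [-179.7    0.9   -8. ] F [ 0.3 -0.   0.3] w 91.1 q6 72.2
shares [0.0055 0.002  0.2156] turn -0.0051
```

View pics/k.png

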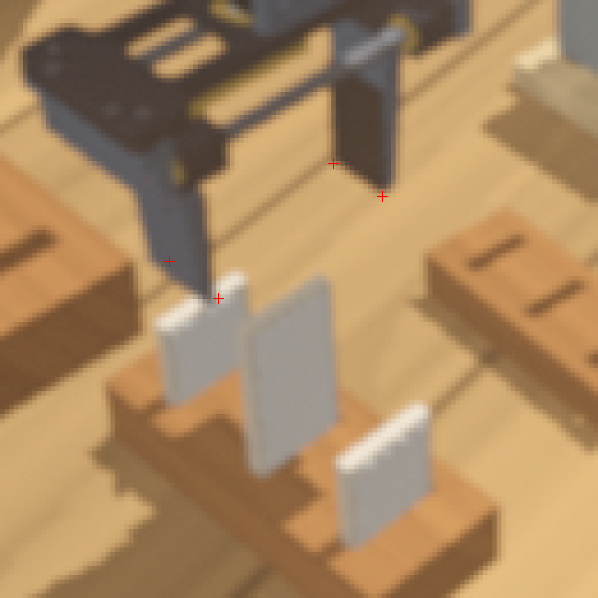

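With the 37 mm shift the predicted fingertip corners fall on the drawn ones, and the jaws straddle the tall tile. Descending to grasp.

>>> {"method": "arm_command", "body": {
  "targets": [
    [0,0.003,0.001,0.05,0],
    [0,0.005,0.001,0.1,0],
    [0,0.005,0.001,0.14,0],
    [0,0.005,0.001,0.175,0],
    [0,0.005,0.001,0.2,0],
    [0,0.005,0.001,0.213,0],
    [0,0.005,0.001,0.213,0]
  ]
}}

```text
time_s: 11.67
ee_pos: [560.9, -258.9, 24.2]
ee_rot: [-179.8, 0.7, -8.0]
force: [0.0, 0.3, -0.1]
gripper_width: 91.0
```

```bash
python3 - <<'E'
from look import *
go([559.3,-258.6,21],np.degrees(S[2]))
look("scene",205,185,130,130,4.6,'pics/k2.png')
E
```

```text
t 11.67 pos [ 560.9 -258.9   24.2] rot [-179.8    0.7   -8. ] F [ 0.   0.3 -0.1] w 91.0 q6 72.2
shares [-0.0032 -0.0001  0.0065] turn -0.005
```

View pics/k2.png

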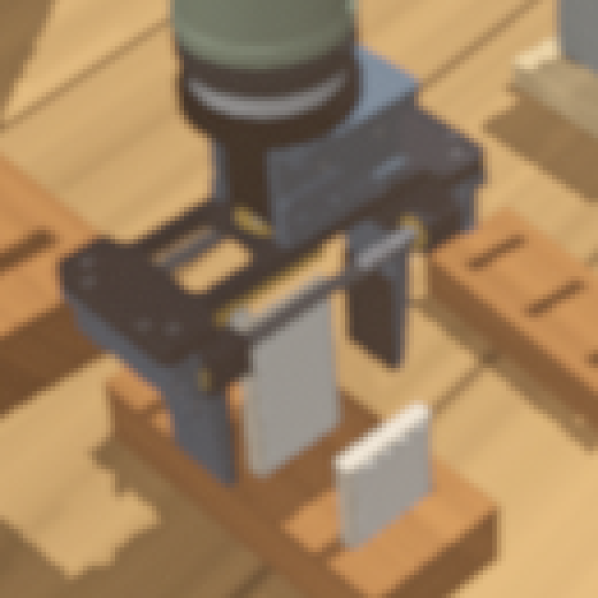

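>>> {"method": "arm_command", "body": {
  "targets": [
    [1,0,0,0,0],
    [1,0,0,0,0],
    [1,0,0,0,0],
    [1,0,0,0,0],
    [1,0,0,0,0],
    [1,0,0,0,0],
    [1,0,0,0,0],
    [1,0,0,0,0]
  ],
  "squeeze": 12
}}

```text
time_s: 12.38
ee_pos: [561.5, -259.1, 25.2]
ee_rot: [-179.8, 0.6, -8.0]
force: [-0.1, -0.2, 0.8]
gripper_width: 48.0
```

```bash
python3 - <<'E'
from look import *
go([559.3,-258.6,21],np.degrees(S[2]));print(env.state()['torque'])
look("scene",205,185,130,130,4.6,'pics/k3.png')
E
```

```text
t 12.38 pos [ 561.5 -259.1   25.2] rot [-179.8    0.6   -8. ] F [-0.1 -0.2  0.8] w 48.0 q6 72.2
shares [-0.0044 -0.0004  0.0084] turn -0.005
[-0.04429538  0.19017386 -0.00953181]
```

View pics/k3.png

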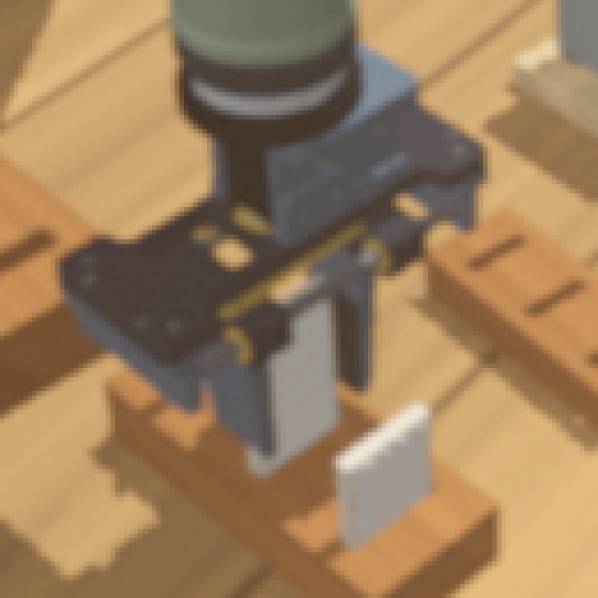

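The width is 48.0 mm with no side force, so the jaws are on the narrow edges. Firming the grip and lifting.

>>> {"method": "arm_command", "body": {
  "targets": [
    [1,0,0,0,0],
    [1,0,0,0,0],
    [1,0,0,-0.01,0],
    [1,0,0,-0.03,0],
    [1,0,0,-0.05,0],
    [1,0,0,-0.07,0],
    [1,0,0,-0.09,0],
    [1,0,0,-0.1,0]
  ],
  "squeeze": 30
}}

```text
time_s: 13.1
ee_pos: [563.0, -259.9, 77.6]
ee_rot: [-179.9, 0.4, -8.0]
force: [-0.4, -0.2, -1.1]
gripper_width: 47.7
```

```bash
python3 - <<'E'
from look import *
go([561.5,-259.1,240],-8)
look("scene",205,155,130,150,4,'pics/k4.png')
E
```

```text
t 13.1 pos [ 563.  -259.9   77.6] rot [-179.9    0.4   -8. ] F [-0.4 -0.2 -1.1] w 47.7 q6 72.2
shares [-0.0054 -0.0018 -0.3248] turn -0.0005
```

View pics/k4.png

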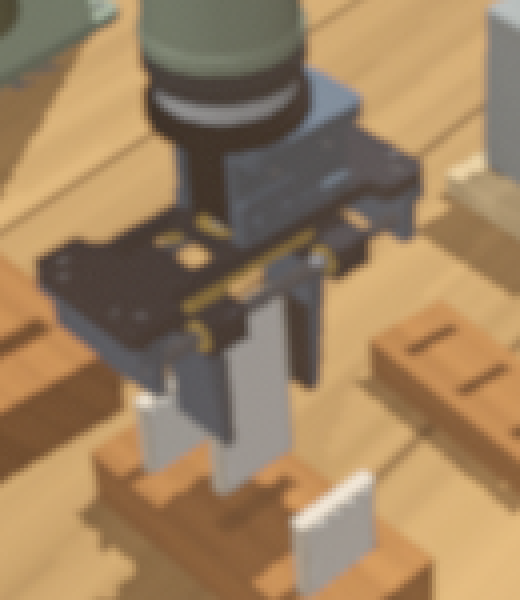

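The tile is out of its slot, with its weight showing at about 1 N. Going on up.

>>> {"method": "arm_command", "body": {
  "targets": [
    [1,0,0,-0.03,0],
    [1,0,0,-0.08,0],
    [1,0,0,-0.14,0],
    [1,0,0,-0.2,0],
    [1,0,0,-0.26,0],
    [1,0,0,-0.31,0],
    [1,0,0,-0.335,0],
    [1,0,0,-0.34,0]
  ]
}}

```text
time_s: 13.82
ee_pos: [565.5, -261.0, 251.5]
ee_rot: [180.0, 0.0, -8.0]
force: [0.4, 0.1, -1.9]
gripper_width: 47.9
```

```bash
python3 - <<'E'
from look import *
go([551.5,271,245],79)
E
```

```text
t 13.82 pos [ 565.5 -261.   251.5] rot [180.   0.  -8.] F [ 0.4  0.1 -1.9] w 47.9 q6 72.2
shares [-0.1762 -1.0498  0.0129] turn -1.9338
```

>>> {"method": "arm_command", "body": {
  "targets": [
    [1,0,-0.02,0,-0.04],
    [1,-0.01,-0.07,0,-0.12],
    [1,-0.02,-0.125,0,-0.22],
    [1,-0.03,-0.18,0,-0.32],
    [1,-0.04,-0.24,0,-0.42],
    [1,-0.05,-0.3,0,-0.52],
    [1,-0.06,-0.35,0,-0.62],
    [1,-0.07,-0.4,0,-0.72]
  ]
}}

```text
time_s: 14.48
ee_pos: [557.3, -55.7, 249.6]
ee_rot: [-179.9, 0.2, 24.7]
force: [0.0, 0.1, -1.0]
gripper_width: 47.6
```

```bash
python3 - <<'E'
from look import *
go([551.5,271,250],79)
E
```

```text
t 14.48 pos [557.3 -55.7 249.6] rot [-179.9    0.2   24.7] F [ 0.   0.1 -1. ] w 47.6 q6 58.4
shares [ 2.626e-01 -5.984e-01 -2.000e-04] turn -1.2062
```

>>> {"method": "arm_command", "body": {
  "targets": [
    [1,0.025,-0.055,-0.01,-0.1],
    [1,0.05,-0.11,-0.01,-0.22],
    [1,0.075,-0.17,-0.01,-0.34],
    [1,0.1,-0.23,-0.01,-0.46],
    [1,0.125,-0.29,-0.01,-0.58],
    [1,0.15,-0.345,-0.01,-0.7],
    [1,0.175,-0.4,-0.01,-0.82],
    [1,0.2,-0.455,-0.01,-0.94]
  ]
}}

```text
time_s: 15.15
ee_pos: [551.4, 194.7, 253.0]
ee_rot: [-179.6, 0.2, 67.4]
force: [1.0, 1.0, -1.0]
gripper_width: 47.7
```

```bash
python3 - <<'E'
from look import *
go([551.5,271,230],79)
E
```

```text
t 15.15 pos [551.4 194.7 253. ] rot [-179.6    0.2   67.4] F [ 1.  1. -1.] w 47.7 q6 40.8
shares [ 0.1412 -0.0582  0.046 ] turn -0.2578
```

>>> {"method": "arm_command", "body": {
  "targets": [
    [1,0.05,-0.02,0,-0.1],
    [1,0.09,-0.04,0,-0.2],
    [1,0.12,-0.05,0,-0.26],
    [1,0.138,-0.057,0,-0.26],
    [1,0.141,-0.058,0,-0.26],
    [1,0.141,-0.058,0,-0.26],
    [1,0.141,-0.058,0,-0.26]
  ]
}}

```text
time_s: 15.73
ee_pos: [551.8, 269.8, 252.8]
ee_rot: [-179.6, 0.1, 79.0]
force: [-0.3, -0.3, -2.1]
gripper_width: 47.4
```

```bash
python3 - <<'E'
from look import *
go([551.5,271,63.2],79.06)
look("scene",290,60,150,150,4,'pics/n1.png')
look("top",150,150,160,110,4.5,'pics/n1t.png')
E
```

```text
t 15.73 pos [551.8 269.8 252.8] rot [-1.796e+02  1.000e-01  7.900e+01] F [-0.3 -0.3 -2.1] w 47.4 q6 35.9
shares [0.0032 0.0018 0.3792] turn -0.001
```

View pics/n1.png

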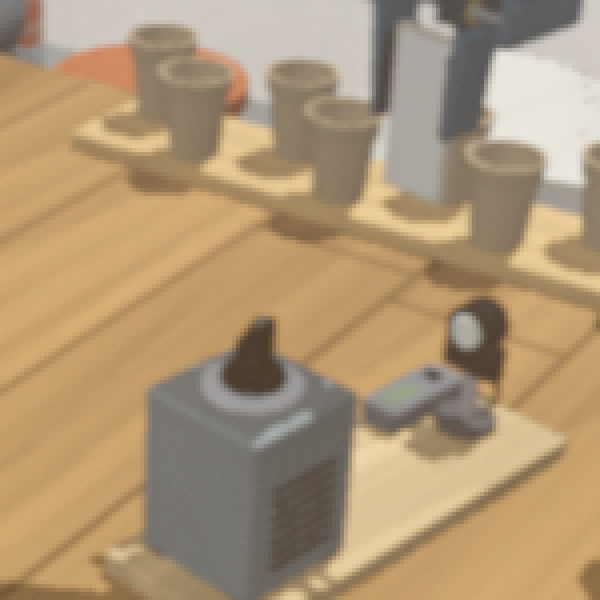

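View pics/n1t.png

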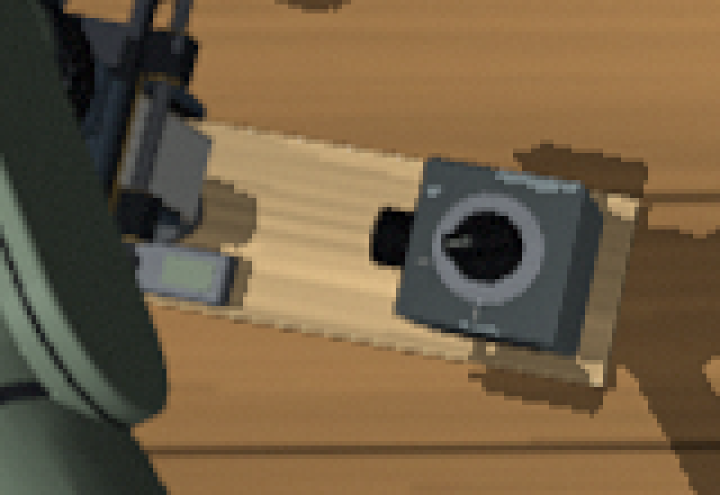

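>>> {"method": "arm_command", "body": {
  "targets": [
    [1,0.004,0,0.04,0],
    [1,0.004,0,0.1,0],
    [1,0.004,0,0.16,0],
    [1,0.004,0,0.22,0],
    [1,0.004,0,0.27,0],
    [1,0.004,0,0.31,0],
    [1,0.004,0,0.33,0],
    [1,0.004,0,0.34,0]
  ]
}}

```text
time_s: 16.5
ee_pos: [550.4, 270.4, 81.7]
ee_rot: [-179.5, 0.2, 78.9]
force: [-0.9, -0.8, -1.0]
gripper_width: 47.8
```

```bash
python3 - <<'E'
from look import *
go([552,272,63.2],79.06)
E
```

```text
t 16.5 pos [550.4 270.4  81.7] rot [-179.5    0.2   78.9] F [-0.9 -0.8 -1. ] w 47.8 q6 36.0
shares [0.0039 0.0028 0.0371] turn -0.0031
```

>>> {"method": "arm_command", "body": {
  "targets": [
    [1,0.003,0.002,0.01,0],
    [1,0.004,0.003,0.02,0],
    [1,0.004,0.003,0.03,-0.003],
    [1,0.004,0.003,0.037,-0.003],
    [1,0.004,0.003,0.037,-0.003],
    [1,0.004,0.003,0.037,-0.003],
    [1,0.004,0.003,0.037,-0.003]
  ]
}}

```text
time_s: 17.08
ee_pos: [552.4, 272.2, 63.7]
ee_rot: [-179.5, 0.2, 79.1]
force: [-0.2, 0.4, -1.2]
gripper_width: 47.6
```

```bash
python3 - <<'E'
from look import *
go([552,272,63.2],79.06)
def bx(zs,cy,hx,hy): return [place(B,[(a*hx,cy+c*hy,z)])[0] for z in zs for a in(1,-1) for c in(1,-1)]
m=bx((50,160),43.5,24,4.75)
look("scene",330,90,110,110,6,'pics/p.png',m)
look("scene",330,90,110,110,6,'pics/p0.png')
look("top",150,150,160,110,4.5,'pics/pt.png',m)
E
```

```text
t 17.08 pos [552.4 272.2  63.7] rot [-179.5    0.2   79.1] F [-0.2  0.4 -1.2] w 47.6 q6 35.9
shares [-0.0005 -0.0007  0.0009] turn -0.0
```

View pics/p.png

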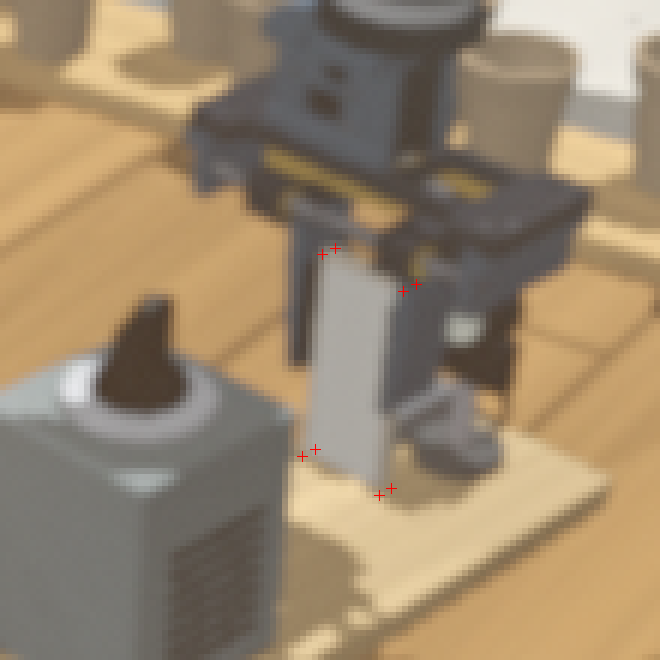

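View pics/p0.png

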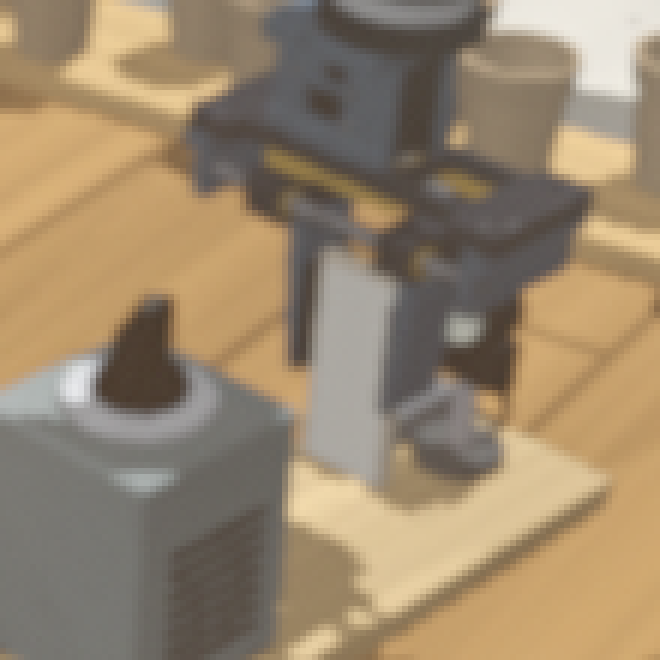

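View pics/pt.png

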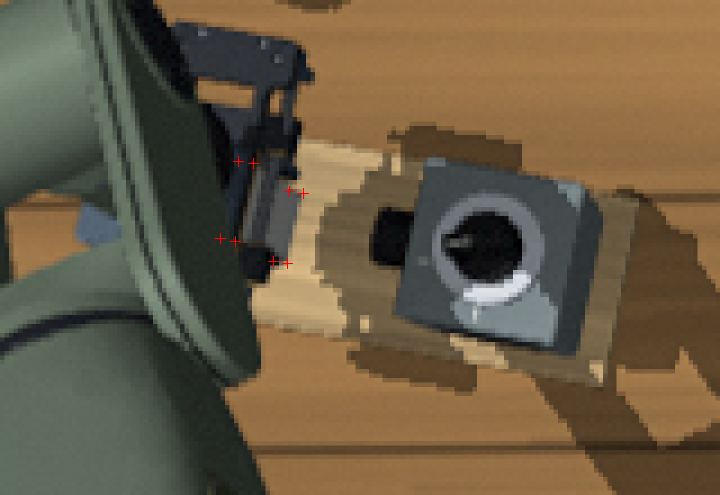

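The tile's face lies within about 1 px of the model's markers in the scene view, and close to them in the top view. The switch still points to on. The last check before handing in is that everything is still.

```bash
python3 - <<'E'
from look import *
for i in range(8): env.grab_frame("scene")
go([552.4,272.4,63.2],79.06);s=env.state();print(s['qvel'].round(2),s['torque'].round(2))
f=env.grab_frame("scene");cv2.imwrite('pics/final.png',f[:,:,::-1])
E
```

```text
t 17.63 pos [552.1 272.   63.2] rot [-179.5    0.2   79.1] F [ 0.3 -1.1 -1.9] w 47.8 q6 35.9
shares [0.0009 0.0004 0.0001] turn -0.0001
[ 0.    0.04  0.01  0.02 -0.07  0.07] [-0.12  0.09 -0.01]
```

View pics/final.png

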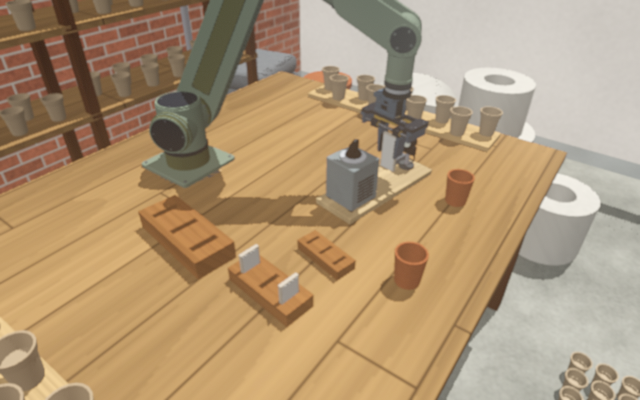

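The arm is still. The short tiles at (249,258) and (289,288) and the cups at (459,188) and (410,265) haven't moved. Handing in.

```bash
python3 -c "
from workcell import env
print(env.job_done())"
```

```text
the job is handed in; nothing more can be done
None
```

The lamp switch is on, and the arm is holding the tall tile upright at mid-beam. I handed the job in at about 17.7 s of the 64 s; it reports no verdict.

**What I did**
- **Switch:** I gripped the bar and turned it clockwise about 71° (1.25 rad). After I let go, its pointer stayed on the other mark.
- **Tile:** I took it by its bare edges (finger opening 48 mm), lifted it straight out and carried it over the lamp box to mid-beam.

**Last checks**
- **Position:** The gripper reads within about 1 mm of the target sideways. The tile's centre should be about 105 mm up, going by how far I lifted it from its slot.
- **Camera view:** The tile's face lies within about 1 px (2–3 mm) of where it should be. The scene view puts it perhaps 2 mm high.
- **Squareness:** The gripper is square to the fitted bench direction, with about 0.5° of tilt. I didn't measure the tile's own angle in the jaws separately.
- **Stillness:** The joints were at rest and the force reading was little more than the tile's weight. The short tiles and cups had not moved.

**What disagreed**
- **Tool height:** The reported height was wrong by about 37 mm, with the real fingertips higher than the readout. My first close on the switch, at the reported height, met nothing. I corrected for it afterwards and set the final height from the lift distance, so the offset does not affect it.
- **Cameras:** The two cameras differed by 5–6 mm in x, and I used a joint fit of both.

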